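# Latch a robot-kit battery into its charging cradle and set the charger

### The job

Put the robot kit's battery on charge. First clamp the battery pack in its cradle: swing the wire bail of the draw latch over onto the keeper on the pack and press the latch lever down past centre until it lies flat and the pack is drawn home on its contacts. Then turn the charger's dial anticlockwise back to its end stop to reset it, and from there clockwise exactly four clicks, without running past the fourth; let go, and leave the flask, the glue bottle and the parts tub where they stand.

Things in the scene. Friction and masses are not known exactly. Their poses are not given: they have to be found in the camera images.
- cradle: Battery cradle, fixed to the table. Base plate 250 x 100 x 8 mm, x -105 to +145 mm; origin on the table. Grey pedestal (x -105 to -20, y +-32 mm, top 50 mm above table) carries the draw latch; black battery pack (110 x 66 mm, top 59.5 mm above table) lies on the +x part. The latch draws the pack along cradle -x. Cradle and charger may swap sides of the table.
- lever_pivot (a point): Pivot axis (along the cradle's y) of the latch lever, at cradle x = -45 mm, 62 mm above the table. The lever is a steel plate 28 mm wide (y), 5 mm thick, its end 60 mm from the pivot. The bail's pins sit on it 22 mm from the pivot, 0.35 rad behind the lever's length (lever flat: 21 mm to -x of the pivot, 7.5 mm below it).
- lever (a joint): Latch lever, rad: 0 = flat, pointing to cradle -x, fully pressed (hard stop); pi/2 = upright; 2.0 = fully open. Starts at 1.55 to 1.85 and stays where left (friction 0.03 N m). With the bail hooked about 5 N at its end presses it down; it passes centre at about 0.35, then goes to 0 and stays. Pressed without the bail hooked it draws nothing.
- lever_end (a point): Middle of the free end of the latch lever (a small roll 28 mm wide, 7 mm thick), 60 mm from the pivot. When flat, the lever's upper face is 64.5 mm above the table and this point is at cradle x = -105 mm.
- bail_bar (a point): Middle of the crossbar (5 mm thick, 48 mm along the cradle's y) of the bail, a U of 4 mm wire, side wires 60 mm long, 20 g, pinned to the lever. Starts leaning back to cradle -x, above and behind the lever end, on its stop. Pushed to +x past upright over its pins, it falls freely (the lever passes inside the U) and drops behind the keeper if the lever is at 1.5 or more.
- bail (a joint): Angle between bail and lever, rad: +0.6 = leaning back against its stop; 0 = parallel to the lever; about -1.9 when it lies hooked and the lever still stands, about -3.1 when hooked and the lever is flat. The bail's elevation above the cradle's +x direction is pi - lever + bail.
- keeper (a point): Keeper on the pack: middle of the face that looks to cradle +x of a small steel hook, 28 mm wide, 10 mm high above the pack's top, with a lip that overhangs 2.5 mm to cradle +x. The bail's crossbar belongs behind it (on its +x side), under the lip, on the pack's top. About 64.5 mm above the table.
- pack (a joint): How far the pack stands out from its home position along cradle +x, m. It starts at 0.0055, pushed out against a stop by the springs of its contacts (9 N when out, 14 N at home); 0 is home (it can be at -0.003 at most). Latched, it settles within about 1 mm of 0. It cannot be lifted.
- charger: Charger, fixed to the table: grey box 140 (x) x 130 (y) x 70 mm high with an aluminium top; origin under its centre on the table. The dial stands on the top, its axis 12 mm to the charger's -x of the centre, with 11 raised ticks round it, one per click, the one at the end stop longer.
- dial_grip (a point): Dial: black knob, a 48 mm disc carrying a grip bar 44 mm long, 14 mm thick; bar top 111 mm above the table, sides free down to 82 mm. This point is on the axis, 100 mm above the table; its x axis runs along the bar towards the pointer (nose and white line), so it shows the dial's direction.
- dial (a joint): Turn of the dial, rad, growing clockwise seen from above. 0 = end stop (pointer to the charger's +y, at the long tick); a click every pi/6 (30 degrees) counted from there, so the fourth click is at 2.094; far stop at 5.236. Starts on the second, third or fourth click. A detent takes about 0.1 N m to leave and pulls the dial in from under half a click.
- flask_mid (a point): Bystander: drinking flask standing upright beyond the charger, 68 mm wide, 210 mm high; this point is half-way up.
- glue_mid (a point): Bystander: glue bottle standing upright on the cradle's -x side, 44 mm wide, 130 mm high; this point is half-way up.
- tub: Bystander: clear open parts tub 110 x 55 x 45 mm between cradle and charger; origin under its centre.
Not all that is in view belongs to the job. Of the things that look like the charger, the middle-sized one is meant.

How it is judged:
By the outcome, as a careful person would: the job done as asked, in the order asked, and still so for the second after the job is handed in, with the robot touching nothing.
It also fails if it takes over 72 s, if anything falls off the work surface, if the arm or the gripper's body presses on something with over 40 N, if the wrist force passes 120 N, or if a joint passes its speed limit or range.

### The arm

A 7-joint arm with a two-finger parallel gripper is mounted at the origin on the work surface. World frame = base frame: x ahead of the robot, y to its left, z up, the work surface at z = 0. Lengths are in mm, angles in rad, forces in N, time in s.
With the tool pointing down it reaches from about 425 to 925 mm from the base axis. Payload 6.8 kg.
Tool frame: the origin (TCP) lies where the fingers leave the gripper's body, on its centre line; the fingertips stand 73 mm ahead of it and the grasp point (between the pads) lies 54 mm ahead of it (bot.tcp_to_tips is the distance from the TCP to the fingertips, in mm); z points along the fingers, y is the direction in which the jaws open and shut (so a half turn about z gives the same grasp; the last joint's range is limited). The gripper opens to 85 mm and grips with 20 to 120 N. Pads are 22 mm wide; open, the fingers measure 114 mm over their backs; the gripper's body (76 mm by 85 mm) begins 54 mm behind the grasp point. The pads swing forward as they close: fully open they stand 13 mm farther back than shut.
Start: joints at [-1.304, 0.477, 0.022, 1.555, -0.011, 1.109, -0.083], TCP at [247.106, 628.159, 303.908] pointing down, gripper open.
Joint ranges: [-2.96, 2.96], [-0.34, 2.1], [-1.41, 1.46], [0.24, 2.44], [-1.37, 4.51], [0.17, 1.92], [-2.96, 2.96]. Speed limits (rad/s): [2.39, 2.39, 3.14, 3.14, 3.14, 3.14, 3.14].

### API

Orientations are given as a unit quaternion [x, y, z, w].
In Python, from station import readout, viewer, bot, nets gives the robot as it stands. The module is installed in compiled form; this text tells all that it offers.
- The arm moves only by the tool step_arm, never from a script. Its argument "steps" is a list of rows, each a list of 3 entries, a list of its own where there are three numbers: the finger opening in mm, from 0 to 85.4, then the shift along the tool's x, y, z in mm, then the turn, a rotation vector about the tool's x, y, z in rad. A call has 1 to 10 rows; each row shifts and turns the commanded pose from where the row before left it, along the tool's axes as they then stand; what a row does not reach is not made up. A row lasts 1/10 s, in which the tool goes at most 50 mm and 8.59 degrees, less where a joint would pass 70% of its speed; a pose out of reach is approached as far as the arm can. A call is refused whole if a number of a shift passes 50 or a number of a turn 0.15, either way. A call with a gripper value outside its range is refused whole. The fingers move at their own pace and stop on an object; "newtons" is the grip in N (left out, the last holds). Time passes only in rows, so rows that do not move let the fingers close. It gives the time, the measured TCP pose, the force and the opening at its end, in the units of the state.
- readout.state(): the state, without advancing time (a new reading comes with each control period).
- viewer.read_camera(name): name is "scene" or "top" or "wrist"; returns a dict with "img" (480x640x3 uint8, red, green, blue), "fx", "fy", "cx", "cy" (pixels), "view" (4x4, takes a point from world to camera coordinates); the wrist camera has in their place "tool_from_camera" (4x4, takes a point from camera to tool coordinates, whose origin is the TCP and whose axes are the flange's). Camera axes: x right, y down, z forward; pixel columns grow to the right and rows downward; lengths in mm; the calibration is good to about 2 mm. A picture is of the moment at which its call begins: read the wrist's pose just before it. There is no depth.
- bot.finish_job(): hands the job in, once; it reports no verdict.
Trained networks look in the newest picture that a camera, given by its name, has taken for a name from the list of things; names that differ only in an ending like _2 or _b are one class to them, and where a whole thing is asked for, a point or a joint stands for the part that bears it (a point fixed in the world has none). Each returns a list of dicts, best first, with "conf" (0 to 1); they miss things now and then, are a little off and sometimes report something else, mostly with a low value. They report only what shows in the picture. A call takes as long as a camera call. They do not tell look-alikes from the thing itself.
- nets.boxes_of(camera, target): "rect" ([left, top, right, bottom] in pixels, round what is visible of it).
- nets.masks_of(camera, target): "pixels" (480x640 bool, what is visible of it) and "rect" ([left, top, right, bottom] in pixels, round what is visible of it).
- nets.spot_point(camera, target): "xy" ([column, row] in pixels: a listed point, or the origin of a listed thing).
The state is a dict: "time_s": time; "joints": joint angles; "joint_velocities": joint speeds; "joint_torque": joint torques, N m; "tcp_pos": TCP position; "ee_rot": TCP orientation; "contact_force": force on the tool from outside, world axes, zero at the start; "torque": the same for the moment, N m; "gripper_width": opening from 0.0 (shut) to 1.0 (fully open).
Only numpy, scipy, OpenCV 4.12 (cv2) and the standard library are available. Lean on these libraries where they do the work, as an engineer would, in place of code of your own. Each camera call takes 0.05 s, during which the arm holds its last target.

## Working session

There is one attempt and no reset: what is moved stays moved. The work goes in short steps, Python scripts to look and compute and a tool call to move; the robot and the scene stay as the last step left them, time stands still between calls to the robot, and variables do not carry over. Pictures are saved under pics/ and viewed, and the job is handed in when it is done.

Besides the shell and the picture viewer there is one more tool, called after "Request:" by a JSON object that holds its "api" and its "payload". step_arm: Moves the arm, as the interface text tells. Its arguments: {"type":"object","properties":{"steps":{"type":"array"},"newtons":{"type":"number"}},"required":["steps"]}

```bash
mkdir -p pics; ls
cat > h.py <<'E'
import numpy as np, cv2
from scipy.spatial.transform import Rotation as R
from station import readout, viewer, bot, nets
def shot(n,f):
    c=viewer.read_camera(n); cv2.imwrite('pics/'+f,c['img'][:,:,::-1]); return c
def onplane(c,px,z):
    V=np.array(c['view']); d=np.array([(px[0]-c['cx'])/c['fx'],(px[1]-c['cy'])/c['fy'],1])
    o=-V[:3,:3].T@V[:3,3]; w=V[:3,:3].T@d; return o+w*(z-o[2])/w[2]
def proj(c,p):
    V=np.array(c['view']); q=V[:3,:3]@np.array(p)+V[:3,3]; return [c['fx']*q[0]/q[2]+c['cx'],c['fy']*q[1]/q[2]+c['cy']]
def wristview(c,s):
    T=np.eye(4);T[:3,:3]=R.from_quat(s['ee_rot']).as_matrix();T[:3,3]=s['tcp_pos']
    c['view']=np.linalg.inv(T@np.array(c['tool_from_camera'])); return c
E
python3 - <<'E'
from h import *
print(readout.state())
for n in ['scene','top']: c=shot(n,n+'0.png'); print(n,c['fx'],c['cx'],c['cy'],np.round(c['view'],3).tolist())
s=readout.state();c=shot('wrist','wrist0.png');print(c['fx'],np.round(c['tool_from_camera'],3).tolist())
print(bot.tcp_to_tips)
E
```

```text
pics
{'time_s': 0.0, 'joints': array([-1.30411037,  0.47778959,  0.02230944,  1.55639141, -0.01150457,
        1.10928925, -0.08310103]), 'joint_velocities': array([-7.53032800e-04, -9.00225334e-04,  5.01884525e-04, -1.29610792e-03,
       -4.19867158e-05, -9.52127407e-05, -1.64693520e-03]), 'joint_torque': array([-1.09942728e-03, -5.96447647e+01,  1.60754833e+00, -2.81193978e+01,
        1.24240288e-02,  9.39383288e-03,  2.11324232e-05]), 'tcp_pos': array([246.92624302, 627.75066814, 302.95740529]), 'ee_rot': array([ 1.86275448e-01,  9.82497171e-01, -8.68308872e-04, -1.08144626e-04]), 'contact_force': array([ 0.95962044, -0.68503413, -0.19265386]), 'torque': array([ 0.008325  ,  0.01886992, -0.04692256]), 'gripper_width': 1.002956821075029}
scene 517.0101650464345 321.1929638434132 232.22447045632666 [[-0.252, 0.968, 0.01, 176.137], [0.638, 0.174, -0.75, -257.603], [-0.728, -0.183, -0.661, 1437.393], [0.0, 0.0, 0.0, 1.0]]
top 450.4527484152748 316.6971833383598 233.07886128239093 [[0.024, -1.0, 0.006, -63.565], [-0.991, -0.024, -0.133, 528.952], [0.133, -0.003, -0.991, 1074.123], [0.0, 0.0, 0.0, 1.0]]
360.1659595288849 [[-0.0, -0.959, -0.283, 72.135], [1.0, 0.0, -0.001, -0.148], [0.001, -0.283, 0.959, -70.729], [0.0, 0.0, 0.0, 1.0]]
72.6
```

View pics/scene0.png

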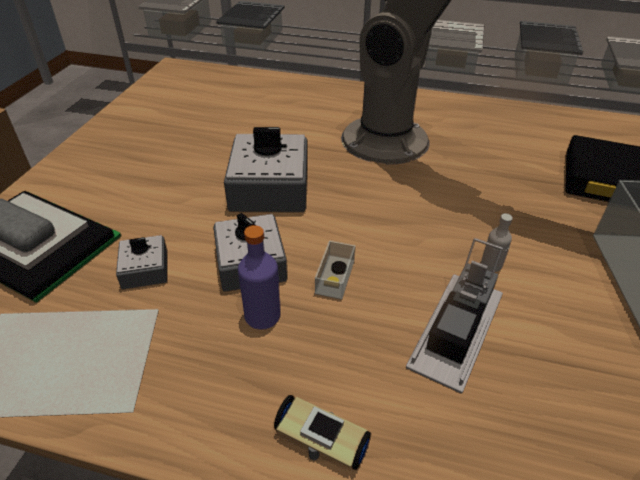

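View pics/top0.png

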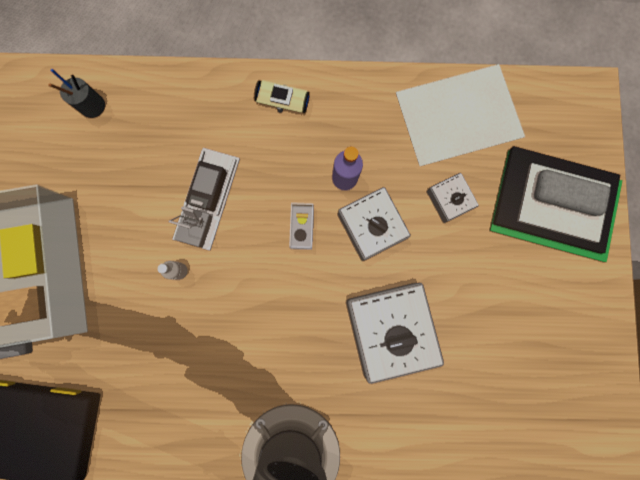

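View pics/wrist0.png

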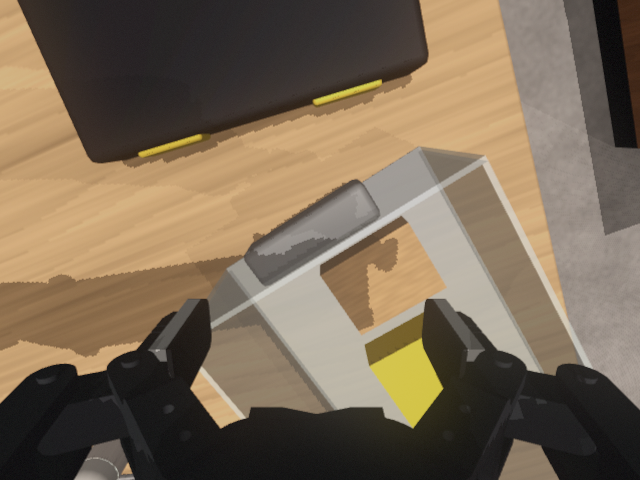

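Look-alike chargers in the top view are a large one at (395,332), a middle one at (374,222) and a small one at (452,198). The middle one is the candidate. Next I'll check its size and measure the poses.

Run:
```python
from h import *
t=viewer.read_camera('top'); 
for n in ['cradle','lever_pivot','lever_end','bail_bar','keeper','charger','dial_grip','flask_mid','glue_mid','tub']:
    for cam in ['top','scene']:
        print(n,cam,[(np.round(d['xy'],1).tolist(),round(d['conf'],2)) for d in nets.spot_point(cam,n)])
i=t['img']
def crop(i,x0,y0,x1,y1,f,k):
    cv2.imwrite('pics/'+f,cv2.resize(i[y0:y1,x0:x1,::-1],None,fx=k,fy=k,interpolation=cv2.INTER_CUBIC))
crop(i,160,140,250,260,'cr_cradle.png',5)
crop(i,325,140,485,270,'cr_ch.png',5)
s=viewer.read_camera('scene')['img']; crop(s,400,200,520,400,'cr_cs.png',3); crop(s,200,200,360,340,'cr_chs.png',4)
```

```text
cradle top [([201.5, 211.3], 0.98)]
cradle scene [([459.8, 319.5], 0.97)]
lever_pivot top [([196.3, 216.7], 0.76)]
lever_pivot scene [([472.9, 285.9], 0.83)]
lever_end top [([187.9, 208.1], 0.8)]
lever_end scene [([480.5, 263.2], 0.76), ([250.5, 261.2], 0.57)]
bail_bar top [([177.5, 225.4], 0.65), ([348.7, 164.7], 0.37)]
bail_bar scene [([487.6, 244.2], 0.5)]
keeper top [([196.5, 200.1], 0.88)]
keeper scene [([245.8, 222.6], 0.65), ([467.6, 295.0], 0.63)]
charger top [([367.3, 222.5], 0.78), ([387.3, 330.1], 0.58)]
charger scene [([144.9, 270.0], 0.95), ([273.0, 189.1], 0.78), ([249.6, 262.6], 0.7)]
dial_grip top [([378.9, 226.8], 0.72), ([461.4, 195.2], 0.62), ([403.1, 343.8], 0.58)]
dial_grip scene [([267.6, 136.2], 0.89), ([247.5, 221.0], 0.59), ([136.8, 241.0], 0.53)]
flask_mid top [([349.2, 165.1], 0.83)]
flask_mid scene [([259.7, 274.1], 0.95)]
glue_mid top [([169.8, 268.8], 0.83)]
glue_mid scene [([498.9, 240.9], 0.69)]
tub top [([301.4, 229.0], 0.95)]
tub scene [([334.9, 276.5], 0.86)]
```

View pics/cr_cradle.png

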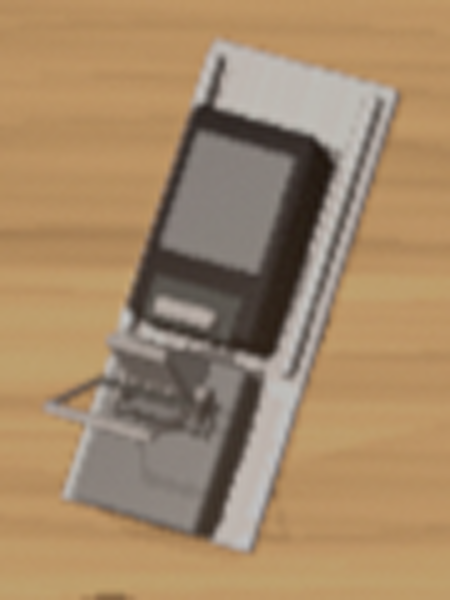

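View pics/cr_ch.png

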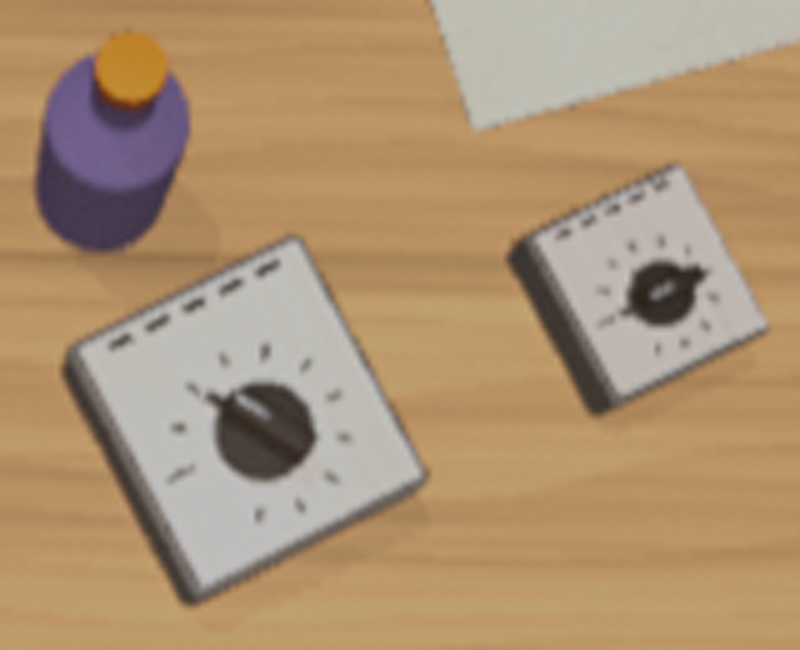

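View pics/cr_cs.png

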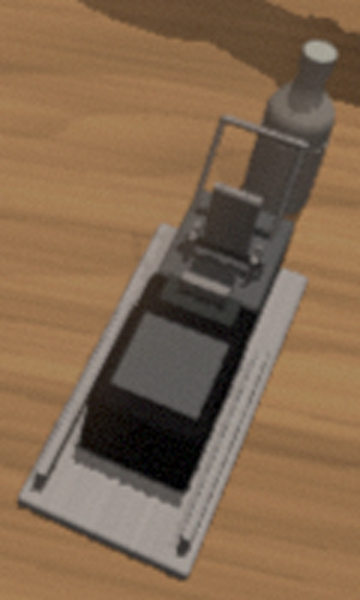

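View pics/cr_chs.png

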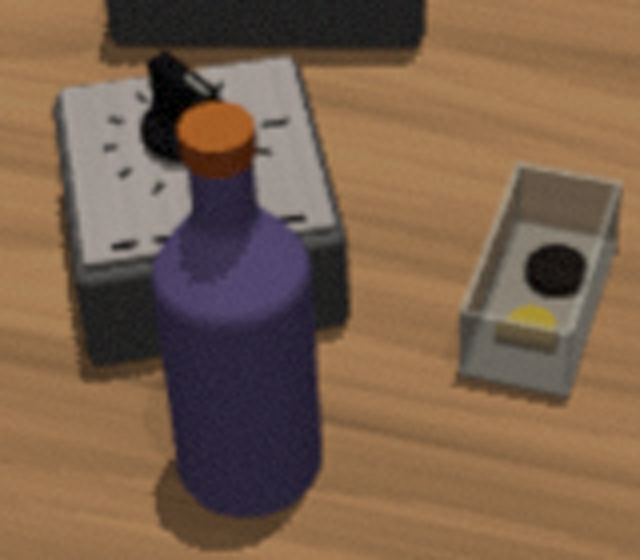

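```bash
cat > m.py <<'E'
from h import *
t=viewer.read_camera('top'); s=viewer.read_camera('scene')
def fit(P,L):
    P=np.array(P)[:,:2];L=np.array(L); pc=P-P.mean(0);lc=L-L.mean(0)
    a=np.arctan2((lc[:,0]*pc[:,1]-lc[:,1]*pc[:,0]).sum(),(lc*pc).sum()); r=np.array([[np.cos(a),-np.sin(a)],[np.sin(a),np.cos(a)]])
    o=P.mean(0)-r@L.mean(0); return o,a,np.linalg.norm(P-(L@r.T+o),axis=1)
C=[onplane(t,p,8) for p in [(203.4,148.4),(239.4,158.6),(210,250),(173,239.6)]]
print(fit(C,[(145,50),(145,-50),(-105,-50),(-105,50)]))
K=[onplane(t,p,70) for p in [(340,210.4),(384.4,187.6),(410.4,235),(364,260)]]
print(fit(K,[(70,65),(70,-65),(-70,-65),(-70,65)]))
E
cat >> m.py <<'E'
def tri(pt,ps):
    A=[];b=[]
    for c,p in ((t,pt),(s,ps)):
        V=np.array(c['view']);u=(p[0]-c['cx'])/c['fx'];v=(p[1]-c['cy'])/c['fy']
        A+= [V[0,:3]-u*V[2,:3],V[1,:3]-v*V[2,:3]]; b+=[u*V[2,3]-V[0,3],v*V[2,3]-V[1,3]]
    x,res,_,_=np.linalg.lstsq(np.array(A),np.array(b),rcond=None); return x,res
for n,pt,ps in [('flask',(349.2,165.1),(259.7,274.1)),('glue',(169.8,268.8),(498.9,240.9)),('tub',(301.4,229),(334.9,276.5)),('piv',(196.3,216.7),(472.9,285.9)),('end',(187.9,208.1),(480.5,263.2)),('bar',(177.5,225.4),(487.6,244.2)),('keep',(196.5,200.1),(467.6,295)),('dial',(378.9,226.8),(247.5,221))]:
    print(n,*tri(pt,ps))
E
python3 m.py
```

```text
(array([596.64697272, 236.45454913]), np.float64(-0.2566335089521474), array([2.06786822, 2.06665661, 2.4318696 , 1.78171503]))
(array([ 553.34232074, -189.0912735 ]), np.float64(0.49470303223814915), array([7.12841788, 5.18157333, 6.3297094 , 3.33147402]))
flask [ 681.13587988 -119.10022492  112.40284775] [31.00164831]
glue [432.4096038  293.39625726  69.31282938] [0.00474492]
tub [544.88014262 -11.60180613  -2.21002879] [0.05016128]
piv [559.92920217 245.77470255  58.09789495] [37.77082359]
end [568.36526525 246.82434275 124.99756379] [19.1738038]
bar [526.61130643 259.92663389 136.34469169] [3.64014415]
keep [598.0408667  239.307855    73.10759612] [8.94482852e-06]
dial [ 539.49283268 -193.49463977   99.74921439] [4.70519375]
```

Residuals and heights look plausible: the middle charger's corners fit 140 x 130, and its dial points at click 2. The cradle is at (597,236) with yaw -0.257. I'll close the fingers and move above the latch for a close look.

Request:
{"api": "step_arm", "payload": {"steps": [[0,[-43,-24,0],[0,0,0]],[0,[-43,-24,0],[0,0,0]],[0,[-43,-24,0],[0,0,0]],[0,[-43,-24,0],[0,0,0]],[0,[-43,-24,0],[0,0,0]],[0,[-43,-24,0],[0,0,0]],[0,[-43,-24,0],[0,0,0]],[0,[-43,-24,0],[0,0,0]],[0,[-43,-24,0],[0,0,0]],[0,[-43,-24,0],[0,0,-0.118]]], "newtons": 40}}

```text
time_s: 2.35
tcp_pos: [560.4, 245.9, 304.2]
ee_rot: [0.127, 0.992, 0.0, 0.0]
contact_force: [0.7, 0.2, -0.7]
gripper_width: 0.002
```

Request:
{"api": "step_arm", "payload": {"steps": [[0,[0,0,0],[0,0,0]],[0,[0,0,0],[0,0,0]]]}}

```text
time_s: 2.55
tcp_pos: [560.3, 245.7, 303.9]
ee_rot: [0.13, 0.991, -0.0, 0.0]
contact_force: [-0.6, 0.8, 0.5]
gripper_width: 0.002
```

Run:
```python
from h import *
s=readout.state(); c=wristview(shot('wrist','w1.png'),s); print(s['tcp_pos'],s['ee_rot'],s['contact_force'],s['gripper_width'])
np.save('w1v.npy',c['view'])
for n in ['lever_pivot','lever_end','bail_bar','keeper']:
    print(n,[(np.round(d['xy'],1).tolist(),round(d['conf'],2)) for d in nets.spot_point('wrist',n)])
```

```text
[560.28167542 245.72654261 303.90486297] [ 1.30188644e-01  9.91489238e-01 -3.15209130e-05  7.78376146e-05] [-0.56182027  0.8070014   0.50415085] 0.0019085839108861523
lever_pivot [([321.0, 208.1], 0.96)]
lever_end [([321.2, 243.3], 0.77)]
bail_bar [([319.7, 194.3], 0.64)]
keeper [([319.6, 255.4], 0.87)]
```

View pics/w1.png

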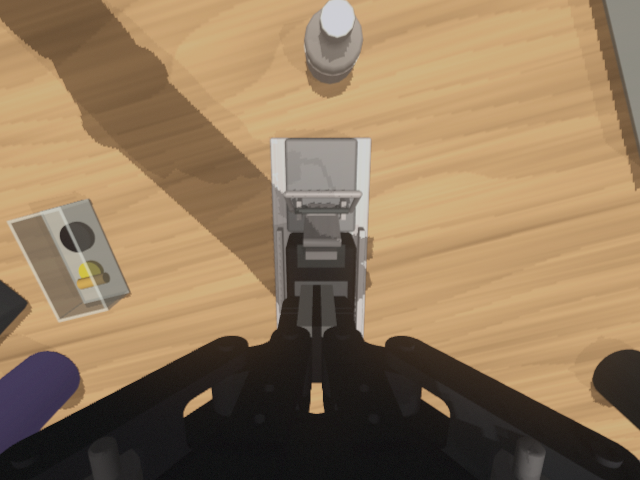

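```bash
cat >> h.py <<'E'
def crad(p,o=(596.65,236.45),a=-0.2566):
    d=np.array(p[:2])-np.array(o); return [round(float(v),1) for v in (d[0]*np.cos(a)+d[1]*np.sin(a), -d[0]*np.sin(a)+d[1]*np.cos(a))]
E
python3 - <<'E'
from h import *
c=viewer.read_camera('wrist'); c['view']=np.load('w1v.npy')
s=readout.state(); print('tcp',crad(s['tcp_pos']))
for z in (134,137,140): print('bar',z,crad(onplane(c,(323,194.5),z)))
for z in (119,121,123): print('end',z,crad(onplane(c,(321.5,244),z)))
print('keeper',crad(onplane(c,(320,255.4),64.5)))
for p in [(271,138),(371,138)]: print('plate',crad(onplane(c,p,8)))
for p in [(287,138),(356,138)]: print('ped',crad(onplane(c,p,50)))
i=c['img'][120:330,250:400,::-1]; cv2.imwrite('pics/w1c.png',cv2.resize(i,None,fx=4,fy=4,interpolation=cv2.INTER_CUBIC)[:840][:600*2])
E
python3 -c "
import cv2;i=cv2.imread('pics/w1c.png');cv2.imwrite('pics/w1d.png',cv2.resize(i[:600],None,fx=1,fy=1))"
```

```text
tcp [-40.0, 2.4]
bar 134 [-69.2, 4.1]
bar 137 [-69.7, 4.0]
bar 140 [-70.2, 4.0]
end 119 [-29.6, 3.2]
end 121 [-30.2, 3.2]
end 123 [-30.9, 3.2]
keeper [-1.7, 2.5]
plate [-104.0, -44.8]
plate [-103.5, 53.2]
ped [-104.6, -25.8]
ped [-104.3, 34.1]
```

View pics/w1d.png

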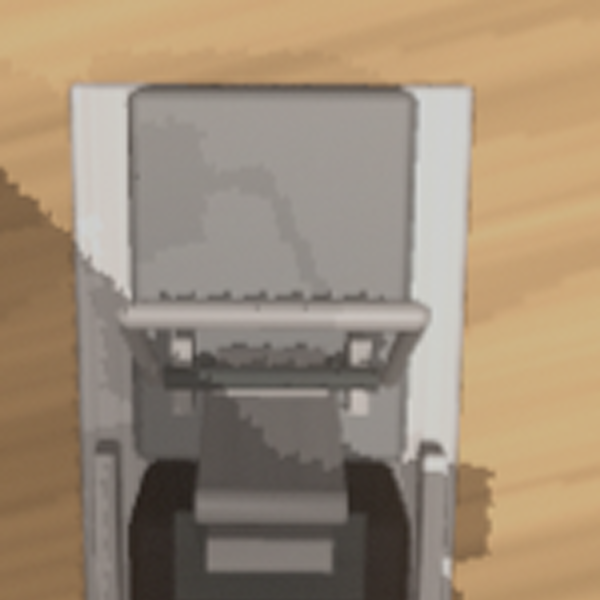

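Close view shows the bar at row 194 (z about 140, cradle x about -69), the lever end at row 244 (lever about 1.8) and the keeper at (320,255). The centre line is at y about +4. I'll go behind the bail with the fingers shut and push it over.

Request:
{"api": "step_arm", "payload": {"steps": [[0,[33,1.5,0],[0,0,0]],[0,[33,0,0],[0,0,0]],[0,[0,0,40],[0,0,0]],[0,[0,0,40],[0,0,0]],[0,[0,0,20],[0,0,0]],[0,[0,0,0],[0,0,0]]]}}

```text
time_s: 3.45
tcp_pos: [493.8, 265.4, 201.1]
ee_rot: [0.127, 0.992, -0.002, -0.002]
contact_force: [-0.8, -0.6, 1.3]
gripper_width: -0.002
```

Run:
```python
from h import *
s=readout.state(); print(s['tcp_pos'],crad(s['tcp_pos'])); c=shot('scene','s2.png'); i=c['img'][150:400,380:560,::-1]; cv2.imwrite('pics/s2c.png',cv2.resize(i,None,fx=2.4,fy=2.4,interpolation=cv2.INTER_CUBIC))
```

```text
[493.77890592 265.44255327 201.12159982] [-106.9, 1.9]
```

View pics/s2c.png

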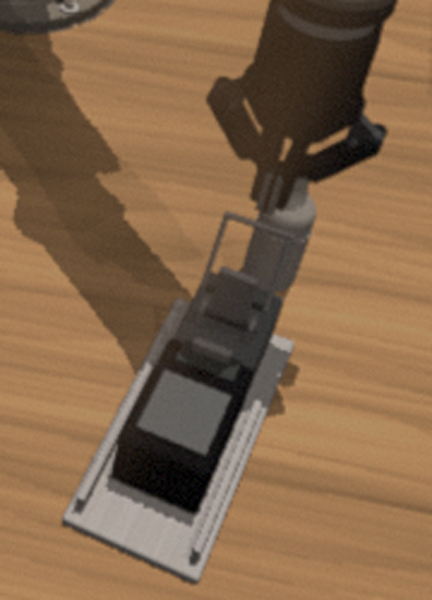

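Request:
{"api": "step_arm", "payload": {"steps": [[0,[-8,1,-3],[0,0,0]],[0,[-8,0,0],[0,0,0]],[0,[-5,0,0],[0,0,0]],[0,[-4,0,0],[0,0,0]],[0,[-4,0,0],[0,0,0]],[0,[-4,0,0],[0,0,0]],[0,[-4,0,0],[0,0,0]],[0,[-4,0,0],[0,0,0]],[0,[-4,0,0],[0,0,0]],[0,[-4,0,0],[0,0,0]]]}}

```text
time_s: 4.5
tcp_pos: [543.9, 254.0, 206.8]
ee_rot: [0.128, 0.992, -0.0, -0.0]
contact_force: [-0.6, 0.7, -0.1]
gripper_width: 0.001
```

Request:
{"api": "step_arm", "payload": {"steps": [[0,[-4,0,0],[0,0,0]],[0,[-4,0,0],[0,0,0]],[0,[-4,0,0],[0,0,0]],[0,[0,0,0],[0,0,0]],[0,[0,0,0],[0,0,0]]]}}

```text
time_s: 5.0
tcp_pos: [555.2, 251.1, 206.8]
ee_rot: [0.128, 0.992, -0.0, -0.0]
contact_force: [0.0, -1.0, 0.5]
gripper_width: -0.001
```

Run:
```python
from h import *
s=readout.state(); print(s['tcp_pos'],crad(s['tcp_pos'])); c=shot('scene','s3.png'); i=c['img'][150:400,380:560,::-1]; cv2.imwrite('pics/s3c.png',cv2.resize(i,None,fx=2.4,fy=2.4,interpolation=cv2.INTER_CUBIC))
```

```text
[555.1906831  251.05837483 206.8350547 ] [-43.8, 3.6]
```

View pics/s3c.png

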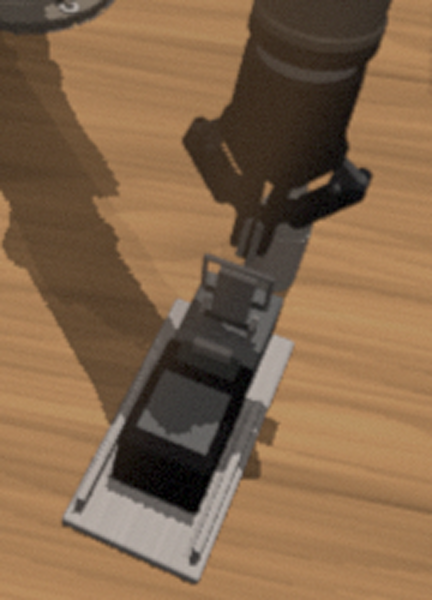

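```bash
cat >> h.py <<'E'
def cw(x,y,z,o=(596.65,236.45),a=-0.2566):
    return [o[0]+x*np.cos(a)-y*np.sin(a), o[1]+x*np.sin(a)+y*np.cos(a), z]
E
python3 - <<'E'
from h import *
c=viewer.read_camera('scene')
for e in (2.0,1.9,1.6,1.5,1.3,1.1,0.9,0.7,.5,.3): print(e, np.round(proj(c,cw(-47+60*np.cos(e),3.5,84+60*np.sin(e)))))
print(np.round(proj(c,cw(-43.8,3.5,134))),np.round(proj(c,cw(-30,3.5,120))))
s=readout.state(); c=wristview(shot('wrist','w4.png'),s)
E
```

```text
2.0 [488. 244.]
1.9 [487. 244.]
1.6 [485. 249.]
1.5 [484. 251.]
1.3 [481. 256.]
1.1 [479. 262.]
0.9 [476. 268.]
0.7 [474. 275.]
0.5 [472. 281.]
0.3 [469. 288.]
[482. 255.] [478. 266.]
```

View pics/w4.png

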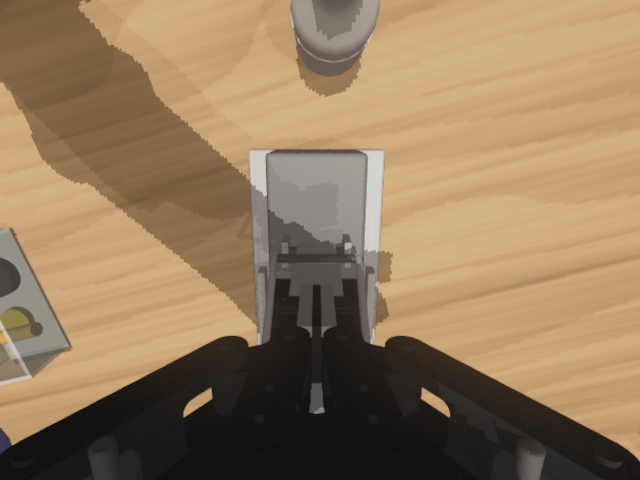

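Request:
{"api": "step_arm", "payload": {"steps": [[0,[-4,0,0],[0,0,0]],[0,[-4,0,0],[0,0,0]],[0,[-4,0,0],[0,0,0]],[0,[-4,0,0],[0,0,0]],[0,[0,0,0],[0,0,0]]]}}

```text
time_s: 5.65
tcp_pos: [571.4, 246.6, 206.9]
ee_rot: [0.128, 0.992, -0.0, 0.0]
contact_force: [-0.8, 0.5, -0.0]
gripper_width: -0.002
```

Run:
```python
from h import *
s=readout.state(); print(s['tcp_pos'],crad(s['tcp_pos']),s['contact_force']); c=shot('scene','s4.png'); i=c['img'][150:400,380:560,::-1]; cv2.imwrite('pics/s4c.png',cv2.resize(i,None,fx=2.4,fy=2.4,interpolation=cv2.INTER_CUBIC))
```

```text
[571.37702364 246.59926857 206.88630841] [-27.0, 3.4] [-0.75781311  0.46583549 -0.01905719]
```

View pics/s4c.png

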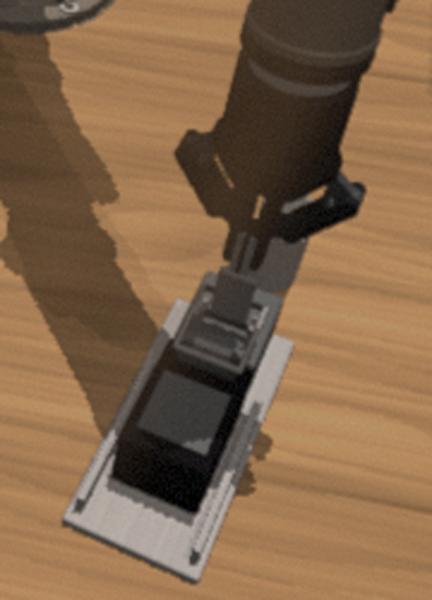

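Request:
{"api": "step_arm", "payload": {"steps": [[0,[-16,0,0],[0,0,0]],[0,[-16,0,0],[0,0,0]],[0,[0,0,-30],[0,0,0]],[0,[40,0,-40],[0,0,0]],[0,[40,0,0],[0,0,0]],[0,[0,0,0],[0,0,0]]]}}

```text
time_s: 6.3
tcp_pos: [524.4, 260.7, 273.0]
ee_rot: [0.125, 0.992, 0.001, -0.001]
contact_force: [-0.5, -0.3, 0.2]
gripper_width: 0.001
```

Run:
```python
from h import *
s=readout.state(); c=wristview(viewer.read_camera('wrist'),s); print(s['tcp_pos'],crad(s['tcp_pos']))
np.save('w5v.npy',c['view']); cv2.imwrite('pics/w5.png',c['img'][:,:,::-1])
cv2.imwrite('pics/w5c.png',cv2.resize(c['img'][140:340,220:420,::-1],None,fx=3,fy=3,interpolation=cv2.INTER_CUBIC))
for n in ['lever_pivot','lever_end','bail_bar','keeper']:
    print(n,[(np.round(d['xy'],1).tolist(),round(d['conf'],2)) for d in nets.spot_point('wrist',n)])
t=viewer.read_camera('scene');i=t['img'][230:380,410:520,::-1]; cv2.imwrite('pics/t5c.png',cv2.resize(i,None,fx=4,fy=4,interpolation=cv2.INTER_CUBIC))
```

```text
[524.36933105 260.66514222 273.02117177] [-76.1, 5.1]
lever_pivot [([311.5, 259.0], 0.96)]
lever_end []
bail_bar []
keeper []
```

View pics/w5c.png

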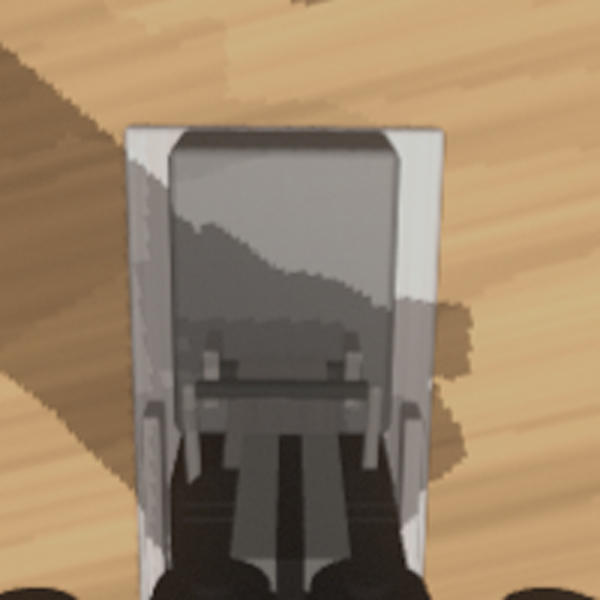

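View pics/t5c.png

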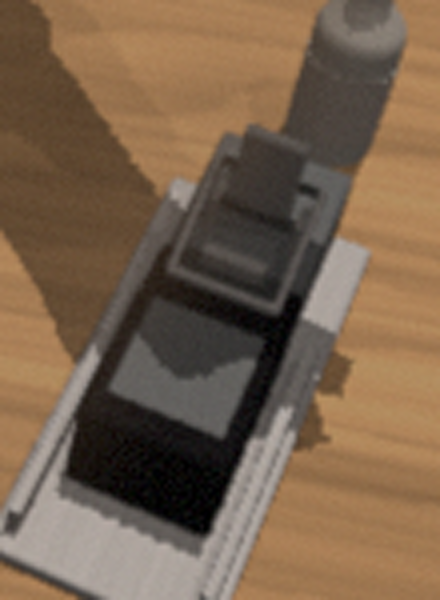

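The bail's crossbar now lies on the +x side of the keeper (scene about (467,300)). Next I'll go to the +x side of the lever and press it down along its arc.

Request:
{"api": "step_arm", "payload": {"steps": [[0,[-40,-1,0],[0,0,0]],[0,[-42,0,0],[0,0,0]],[0,[0,0,45],[0,0,0]],[0,[0,0,30],[0,0,0]],[0,[0,0,17],[0,0,0]],[0,[0,0,0],[0,0,0]],[0,[0,0,0],[0,0,0]]]}}

```text
time_s: 7.3
tcp_pos: [608.4, 235.8, 180.2]
ee_rot: [0.128, 0.992, -0.0, -0.0]
contact_force: [-0.6, -0.7, 0.7]
gripper_width: -0.002
```

Run:
```python
from h import *
s=readout.state(); print(s['tcp_pos'],crad(s['tcp_pos']),s['contact_force'])
```

```text
[608.42364493 235.82734624 180.21655741] [11.5, 2.4] [-0.63763711 -0.70867854  0.65558642]
```

Request:
{"api": "step_arm", "payload": {"steps": [[0,[10,1,0],[0,0,0]],[0,[10,0,0],[0,0,0]],[0,[8,0,0],[0,0,0]],[0,[7,0,0],[0,0,0]],[0,[7,0,0],[0,0,0]],[0,[7,0,0],[0,0,0]],[0,[7,0,0],[0,0,0]],[0,[7,0,1],[0,0,0]],[0,[6,0,2],[0,0,0]]]}}

```text
time_s: 8.2
tcp_pos: [541.5, 254.6, 177.4]
ee_rot: [0.128, 0.992, 0.0, 0.001]
contact_force: [3.6, -0.5, -1.1]
gripper_width: 0.002
```

Run:
```python
from h import *
s=readout.state(); print(s['tcp_pos'],crad(s['tcp_pos']),s['contact_force']); c=shot('scene','s6.png'); i=c['img'][150:400,380:560,::-1]; cv2.imwrite('pics/s6c.png',cv2.resize(i,None,fx=2.4,fy=2.4,interpolation=cv2.INTER_CUBIC))
```

```text
[541.53972488 254.5652138  177.41300978] [-57.9, 3.5] [ 3.59870835 -0.4659195  -1.14795525]
```

View pics/s6c.png

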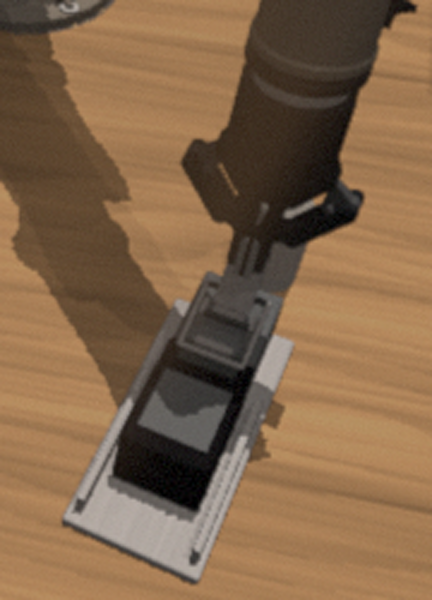

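Request:
{"api": "step_arm", "payload": {"steps": [[0,[4,0,2.5],[0,0,0]],[0,[4,0,3],[0,0,0]],[0,[4,0,3.5],[0,0,0]],[0,[3,0,4],[0,0,0]],[0,[3,0,4],[0,0,0]],[0,[2,0,4],[0,0,0]],[0,[1.5,0,4],[0,0,0]],[0,[1.5,0,4],[0,0,0]]]}}

```text
time_s: 9.05
tcp_pos: [518.6, 260.7, 147.7]
ee_rot: [0.128, 0.992, -0.0, -0.0]
contact_force: [0.3, -0.5, 1.1]
gripper_width: -0.0
```

Request:
{"api": "step_arm", "payload": {"steps": [[0,[1,0,4],[0,0,0]],[0,[1,0,4],[0,0,0]],[0,[0,0,3],[0,0,0]],[0,[0,0,2],[0,0,0]],[0,[0,0,1],[0,0,0]]]}}

```text
time_s: 9.55
tcp_pos: [517.0, 261.2, 136.7]
ee_rot: [0.128, 0.992, 0.0, -0.001]
contact_force: [-11.7, -5.0, 34.7]
gripper_width: -0.005
```

Request:
{"api": "step_arm", "payload": {"steps": [[0,[0,0,1],[0,0,0]],[0,[0,0,-20],[0,0,0]],[0,[-20,0,-40],[0,0,0]],[0,[0,0,-45],[0,0,0]],[0,[0,0,-45],[0,0,0]],[0,[0,0,-20],[0,0,0]],[0,[0,0,0],[0,0,0]]]}}

```text
time_s: 10.25
tcp_pos: [538.1, 256.6, 307.1]
ee_rot: [0.128, 0.992, 0.002, 0.003]
contact_force: [-0.5, 0.3, -0.1]
gripper_width: 0.004
```

Run:
```python
from h import *
s=readout.state(); c=wristview(viewer.read_camera('wrist'),s); print(s['tcp_pos'],crad(s['tcp_pos']))
np.save('w7v.npy',c['view'])
cv2.imwrite('pics/w7c.png',cv2.resize(c['img'][120:320,220:420,::-1],None,fx=3,fy=3,interpolation=cv2.INTER_CUBIC))
t=viewer.read_camera('scene');i=t['img'][230:380,410:520,::-1]; cv2.imwrite('pics/t7c.png',cv2.resize(i,None,fx=4,fy=4,interpolation=cv2.INTER_CUBIC))
for n in ['lever_end','bail_bar','keeper']:
    print(n,[(np.round(d['xy'],1).tolist(),round(d['conf'],2)) for d in nets.spot_point('wrist',n)])
```

```text
[538.12491607 256.59812243 307.13249712] [-61.7, 4.6]
lever_end [([316.6, 168.3], 0.82)]
bail_bar []
keeper [([313.2, 272.1], 0.94), ([315.2, 166.6], 0.49), ([314.7, 232.5], 0.21)]
```

View pics/w7c.png

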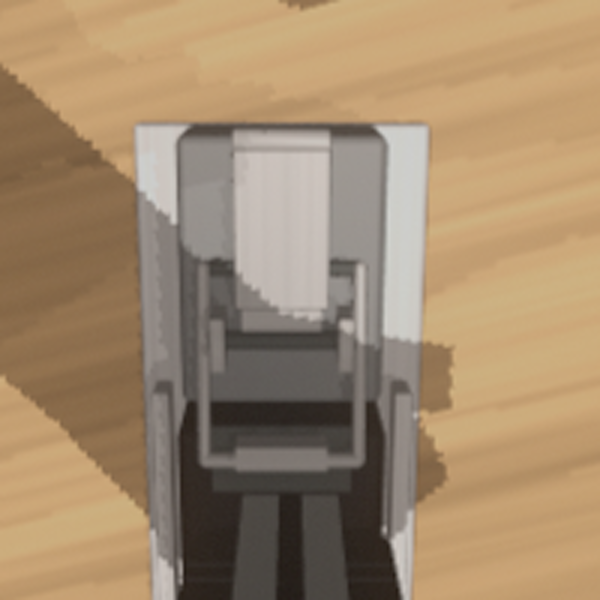

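View pics/t7c.png

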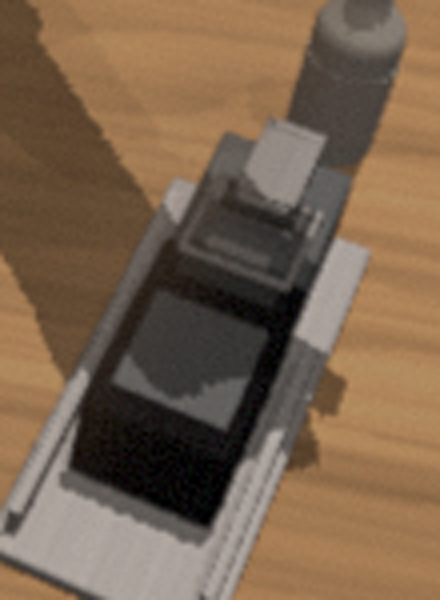

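The lever lies flat (end at about (317,168)), the bail is over the keeper, and the pack has moved in. Moving on to the dial.

Request:
{"api": "step_arm", "payload": {"steps": [[50,[-11.7,-43.4,0],[0,0,0]],[50,[-11.7,-43.4,0],[0,0,0]],[50,[-11.7,-43.4,0],[0,0,0]],[50,[-11.7,-43.4,0],[0,0,0]],[50,[-11.7,-43.4,0],[0,0,0]],[50,[-11.7,-43.4,0],[0,0,0]],[50,[-11.7,-43.4,0],[0,0,0]],[50,[-11.7,-43.4,0],[0,0,0]],[50,[-11.7,-43.4,0],[0,0,0]],[50,[-11.7,-43.4,0],[0,0,0]]]}}

```text
time_s: 11.5
tcp_pos: [538.7, -195.1, 302.0]
ee_rot: [0.128, 0.992, 0.0, -0.001]
contact_force: [1.1, 0.1, 0.5]
gripper_width: 0.588
```

Request:
{"api": "step_arm", "payload": {"steps": [[50,[0,0,0],[0,0,0.144]],[50,[0,0,0],[0,0,0.144]],[50,[0,0,0],[0,0,0.144]],[50,[0,0,0],[0,0,0.144]],[50,[0,0,0],[0,0,0.144]],[50,[0,0,0],[0,0,0.144]],[50,[0,0,0],[0,0,0.144]],[50,[0,0,0],[0,0,0.144]],[50,[0,0,0],[0,0,0.144]],[50,[0,0,0],[0,0,0.144]]]}}

```text
time_s: 12.5
tcp_pos: [538.9, -193.3, 301.9]
ee_rot: [0.752, 0.659, -0.001, -0.001]
contact_force: [-0.3, 0.1, 0.0]
gripper_width: 0.587
```

Request:
{"api": "step_arm", "payload": {"steps": [[50,[0,0,0],[0,0,0.144]],[50,[0,0,0],[0,0,0.144]],[50,[0,0,0],[0,0,0.144]],[50,[0,0,0],[0,0,0]],[50,[0,0,0],[0,0,0]]]}}

```text
time_s: 13.0
tcp_pos: [539.1, -193.3, 302.4]
ee_rot: [0.874, 0.487, -0.001, -0.0]
contact_force: [-0.0, -0.4, -0.8]
gripper_width: 0.587
```

Run:
```python
from h import *
s=readout.state(); c=wristview(viewer.read_camera('wrist'),s); print(s['tcp_pos'],s['ee_rot'],s['joints'],s['gripper_width'])
np.save('w8v.npy',c['view']); cv2.imwrite('pics/w8.png',c['img'][:,:,::-1])
for n in ['dial_grip','charger']:
    print(n,[(np.round(d['xy'],1).tolist(),round(d['conf'],2)) for d in nets.spot_point('wrist',n)])
```

```text
[ 539.13016141 -193.26686436  302.41196008] [ 8.73545029e-01  4.86742580e-01 -8.15327472e-04 -2.80712452e-04] [-0.34617257  0.38014034  0.75286814  1.84334371 -0.29825531  1.03606477
 -0.02842817] 0.5871057647859814
dial_grip [([320.0, 226.0], 0.88), ([497.2, 345.2], 0.7)]
charger [([475.4, 305.2], 0.97), ([162.5, 340.9], 0.68)]
```

View pics/w8.png

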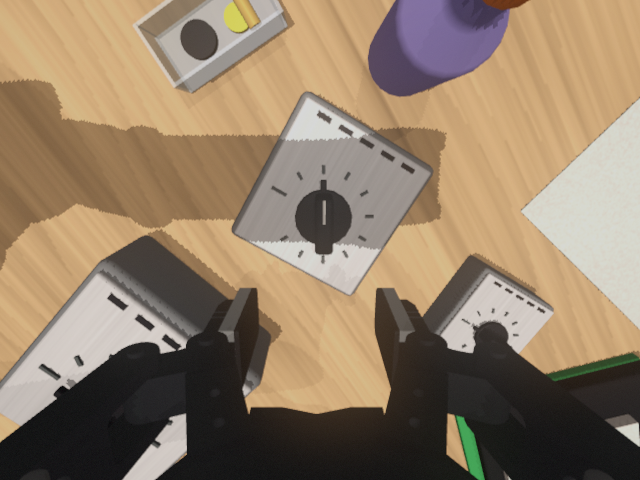

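Run:
```python
from h import *
c=viewer.read_camera('wrist'); c['view']=np.load('w8v.npy'); s=readout.state(); Rm=R.from_quat(s['ee_rot']).as_matrix()
for n,p,z in [('disc',(323.3,215.5),82),('net',(320,226),100),('barA',(323.5,182),105),('barB',(323,253),111),('bar mid',(323.3,222),108)]:
    w=onplane(c,p,z); print(n,np.round(w,1), 'tool rel',np.round(Rm.T@(w-s['tcp_pos']),1))
print([np.round(onplane(c,p,70),1) for p in [(307,93),(432,168),(350,294),(233,231)]])
K=[onplane(c,p,70)[:2] for p in [(307,93),(432,168),(350,294),(233,231)]]; m=np.mean(K,0); print(m, [np.linalg.norm(K[i]-K[(i+1)%4]) for i in range(4)])
cv2.imwrite('pics/w8c.png',cv2.resize(c['img'][140:290,240:400,::-1],None,fx=4,fy=4,interpolation=cv2.INTER_CUBIC))
```

```text
disc [ 546.4 -192.    82. ] tool rel [  5.    5.3 221.1]
net [ 541.7 -194.2  100. ] tool rel [  0.7   2.4 203.1]
barA [ 562.2 -165.7  105. ] tool rel [ 35.7   4.8 198.1]
barB [ 533.8 -211.1  111. ] tool rel [-17.8   4.7 192.1]
bar mid [ 546.5 -191.   108. ] tool rel [  5.9   4.8 195.1]
[array([ 585.5, -103.9,   70. ]), array([ 642.9, -207.5,   70. ]), array([ 527.4, -270.6,   70. ]), array([ 470.9, -164.9,   70. ])]
[ 556.67044804 -186.69865941] [np.float64(118.43231385661102), np.float64(131.52325290613206), np.float64(119.88965075629956), np.float64(129.90644877157678)]
```

View pics/w8c.png

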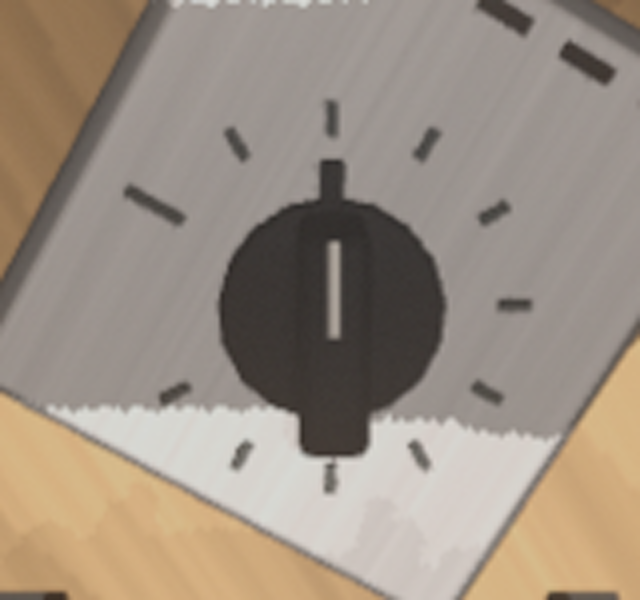

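The dial points at click 2: long tick at (278,189), then ticks at (300,176) and (324,168), with the nose on the third. The bar is aligned with the tool's x axis and the dial axis is about (4.5,5) mm from the tool axis. Going down to grip.

Request:
{"api": "step_arm", "payload": {"steps": [[50,[4.5,5,20],[0,0,0]],[50,[0,0,40],[0,0,0]],[50,[0,0,40],[0,0,0]],[50,[0,0,20],[0,0,0]],[50,[0,0,15],[0,0,0]],[50,[0,0,8],[0,0,0]],[50,[0,0,0],[0,0,0]],[50,[0,0,0],[0,0,0]]]}}

```text
time_s: 14.0
tcp_pos: [546.6, -192.7, 161.2]
ee_rot: [0.875, 0.485, 0.001, 0.001]
contact_force: [-0.4, -0.3, 0.6]
gripper_width: 0.584
```

Run:
```python
from h import *
s=readout.state(); c=wristview(viewer.read_camera('wrist'),s); print(s['tcp_pos'],s['ee_rot'],s['contact_force'],s['torque'],s['gripper_width'])
cv2.imwrite('pics/w9.png',c['img'][:,:,::-1])
```

```text
[ 546.62164048 -192.6922042   161.19077799] [8.74510055e-01 4.85006690e-01 6.24139774e-04 5.34291722e-04] [-0.3720978  -0.27906713  0.60495382] [-0.02945042 -0.00381827  0.03298753] 0.5839143237327327
```

View pics/w9.png

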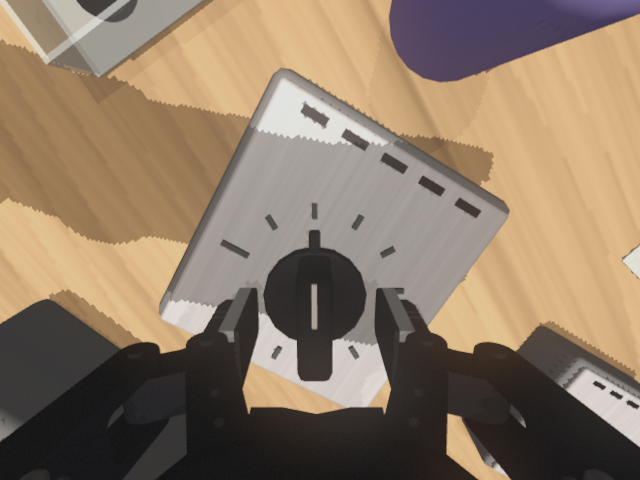

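Request:
{"api": "step_arm", "payload": {"steps": [[0,[0,0,1],[0,0,0]],[0,[0,0,0],[0,0,0]],[0,[0,0,0],[0,0,0]],[0,[0,0,0],[0,0,0]],[0,[0,0,0],[0,0,0]],[0,[0,0,0],[0,0,0]]], "newtons": 40}}

```text
time_s: 14.65
tcp_pos: [546.2, -192.2, 159.8]
ee_rot: [0.874, 0.485, 0.0, -0.0]
contact_force: [-0.6, 1.6, 5.7]
gripper_width: 0.154
```

Run:
```python
from h import *
s=readout.state(); print(s['tcp_pos'],s['ee_rot'],s['contact_force'],s['torque'],s['gripper_width']*85.4)
```

```text
[ 546.17296125 -192.22964356  159.84751128] [ 8.74464731e-01  4.85088975e-01  3.37170911e-04 -8.21171177e-05] [-0.55810777  1.59590748  5.68640853] [0.22214472 0.36036136 0.02776718] 13.141738166769262
```

Gripped at 13 mm. I'll turn anticlockwise to the stop.

Request:
{"api": "step_arm", "payload": {"steps": [[0,[0,0,-0.5],[0,0,-0.1]],[0,[0,0,0],[0,0,-0.12]],[0,[0,0,0],[0,0,-0.12]],[0,[0,0,0],[0,0,-0.12]],[0,[0,0,0],[0,0,-0.12]],[0,[0,0,0],[0,0,-0.12]],[0,[0,0,0],[0,0,-0.12]],[0,[0,0,0],[0,0,-0.12]],[0,[0,0,0],[0,0,-0.05]],[0,[0,0,0],[0,0,0]]]}}

```text
time_s: 15.65
tcp_pos: [544.7, -192.2, 159.8]
ee_rot: [0.539, 0.843, -0.0, -0.001]
contact_force: [-4.4, 1.3, 6.0]
gripper_width: 0.157
```

```bash
cat > st.py <<'E'
from h import *
s=readout.state(); q=s['ee_rot']; print(s['time_s'],np.round(s['tcp_pos'],1),'ang',np.degrees(2*np.arctan2(q[1],q[0])),np.round(s['contact_force'],1),np.round(s['torque'],2),s['gripper_width']*85.4)
E
python3 st.py
```

```text
15.65 [ 544.7 -192.2  159.8] ang 114.81845810340454 [-4.4  1.3  6. ] [0.38 1.11 0.08] 13.432173490276229
```

Request:
{"api": "step_arm", "payload": {"steps": [[0,[0,0,0],[0,0,-0.06]],[0,[0,0,0],[0,0,0]]]}}

```text
time_s: 15.85
tcp_pos: [544.6, -192.2, 159.8]
ee_rot: [0.513, 0.858, -0.0, -0.002]
contact_force: [-5.6, 1.4, 6.9]
gripper_width: 0.154
```

```bash
python3 st.py
```

```text
15.85 [ 544.6 -192.2  159.8] ang 118.2228979734912 [-5.6  1.4  6.9] [ 0.35  1.14 -0.08] 13.177873317787123
```

Request:
{"api": "step_arm", "payload": {"steps": [[0,[0,0,0],[0,0,-0.04]],[0,[0,0,0],[0,0,0]]]}}

```text
time_s: 16.05
tcp_pos: [544.5, -192.3, 159.8]
ee_rot: [0.498, 0.867, 0.0, -0.002]
contact_force: [-5.1, 2.2, 7.3]
gripper_width: 0.16
```

```bash
python3 st.py
```

```text
16.05 [ 544.5 -192.3  159.8] ang 120.30416186926453 [-5.1  2.2  7.3] [ 0.49  1.07 -1.16] 13.628676324356768
```

Request:
{"api": "step_arm", "payload": {"steps": [[0,[0,0,0],[0,0,-0.04]],[0,[0,0,0],[0,0,0]]]}}

```text
time_s: 16.25
tcp_pos: [544.8, -192.8, 159.9]
ee_rot: [0.48, 0.877, 0.0, -0.001]
contact_force: [-4.9, 0.1, 6.0]
gripper_width: 0.154
```

```bash
python3 st.py
```

```text
16.25 [ 544.8 -192.8  159.9] ang 122.59747001051298 [-4.9  0.1  6. ] [ 0.13  1.02 -0.89] 13.13548764863348
```

The end stop is reached, with the torque jumping to about -1.1 N m at 120°. From here I'll go clockwise four clicks, stopping short of the last part to check.

Request:
{"api": "step_arm", "payload": {"steps": [[0,[0,0,0],[0,0,0.075]],[0,[0,0,0],[0,0,0]]]}}

```text
time_s: 16.45
tcp_pos: [545.1, -193.1, 159.8]
ee_rot: [0.512, 0.859, -0.001, -0.001]
contact_force: [-4.8, -1.7, 5.2]
gripper_width: 0.154
```

```bash
python3 st.py
```

```text
16.45 [ 545.1 -193.1  159.8] ang 118.38595095157004 [-4.8 -1.7  5.2] [-0.34  1.01 -0.05] 13.127242313625953
```

Request:
{"api": "step_arm", "payload": {"steps": [[0,[0,0,0],[0,0,0.1]],[0,[0,0,0],[0,0,0.12]],[0,[0,0,0],[0,0,0.12]],[0,[0,0,0],[0,0,0.12]],[0,[0,0,0],[0,0,0.12]],[0,[0,0,0],[0,0,0.12]],[0,[0,0,0],[0,0,0.12]],[0,[0,0,0],[0,0,0.12]],[0,[0,0,0],[0,0,0.12]],[0,[0,0,0],[0,0,0.1]]]}}

```text
time_s: 17.45
tcp_pos: [545.7, -193.2, 159.9]
ee_rot: [0.899, 0.437, -0.001, 0.001]
contact_force: [-3.3, -2.7, 2.0]
gripper_width: 0.154
```

```bash
python3 st.py
```

```text
17.45 [ 545.7 -193.2  159.9] ang 51.84445331397984 [-3.3 -2.7  2. ] [-0.58  0.64  0.06] 13.11845126234599
```

Request:
{"api": "step_arm", "payload": {"steps": [[0,[0,0,0],[0,0,0.12]],[0,[0,0,0],[0,0,0.12]],[0,[0,0,0],[0,0,0.12]],[0,[0,0,0],[0,0,0.12]],[0,[0,0,0],[0,0,0.12]],[0,[0,0,0],[0,0,0.12]],[0,[0,0,0],[0,0,0.1]],[0,[0,0,0],[0,0,0.08]],[0,[0,0,0],[0,0,0.02]],[0,[0,0,0],[0,0,0]]]}}

```text
time_s: 18.45
tcp_pos: [545.8, -193.5, 159.9]
ee_rot: [1.0, -0.005, 0.0, 0.001]
contact_force: [-1.7, -4.7, 1.2]
gripper_width: 0.156
```

```bash
python3 st.py
python3 - <<'E'
from h import *
shot('wrist','w10.png')
E
```

```text
18.45 [ 545.8 -193.5  159.9] ang -0.6218687978268476 [-1.7 -4.7  1.2] [-1.18  0.62 -0.15] 13.308961099874221
```

View pics/w10.png

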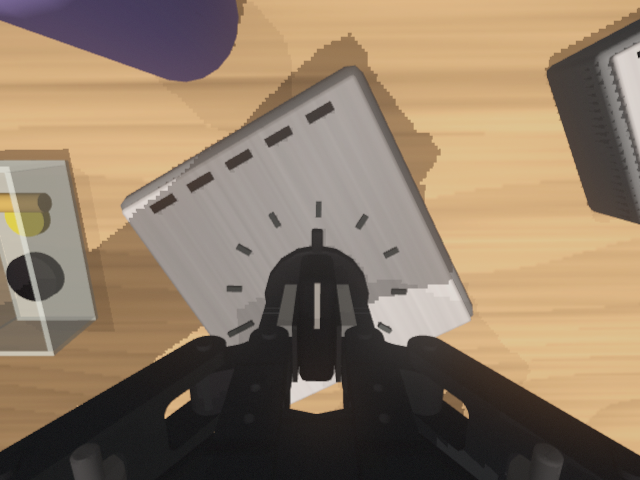

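The pointer is on the fourth tick: the long tick is at (240,328), then (234,288), (243,250), (274,219), and (318,209) where it points. Releasing and rising.

Request:
{"api": "step_arm", "payload": {"steps": [[50,[0,0,0],[0,0,0]],[50,[0,0,0],[0,0,0]],[50,[0,0,0],[0,0,0]],[50,[0,0,0],[0,0,0]],[50,[0,0,-20],[0,0,0]],[50,[0,0,-40],[0,0,0]],[50,[0,0,-40],[0,0,0]],[50,[0,0,-40],[0,0,0]],[50,[0,0,0],[0,0,0]]]}}

```text
time_s: 19.4
tcp_pos: [548.0, -193.8, 304.7]
ee_rot: [1.0, -0.006, 0.004, 0.001]
contact_force: [0.4, 0.2, -0.9]
gripper_width: 0.591
```

```bash
python3 st.py
python3 - <<'E'
from h import *
c=shot('wrist','w11.png'); cv2.imwrite('pics/w11c.png',cv2.resize(c['img'][80:320,180:460,::-1],None,fx=2.4,fy=2.4,interpolation=cv2.INTER_CUBIC))
shot('top','t11.png'); s=shot('scene','s11.png')
cv2.imwrite('pics/s11c.png',cv2.resize(s['img'][200:400,400:540,::-1],None,fx=3,fy=3,interpolation=cv2.INTER_CUBIC))
E
```

```text
19.4 [ 548.  -193.8  304.7] ang -0.6875070274025756 [ 0.4  0.2 -0.9] [ 0.03 -0.01  0.01] 50.47234037044171
```

View pics/w11c.png

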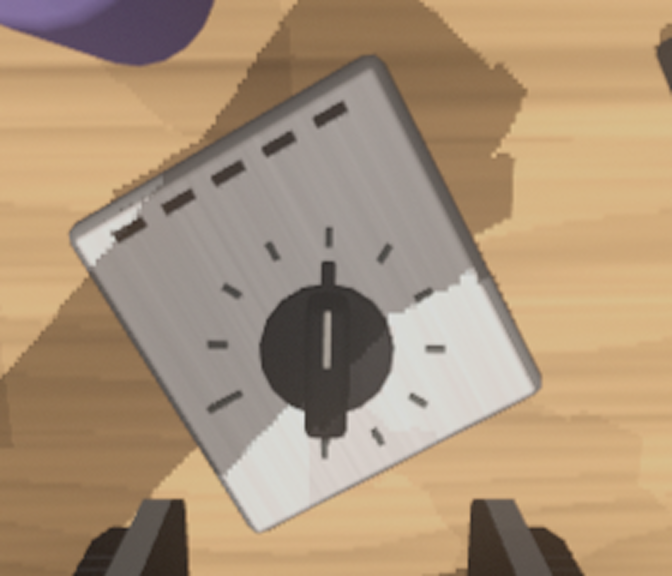

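View pics/t11.png

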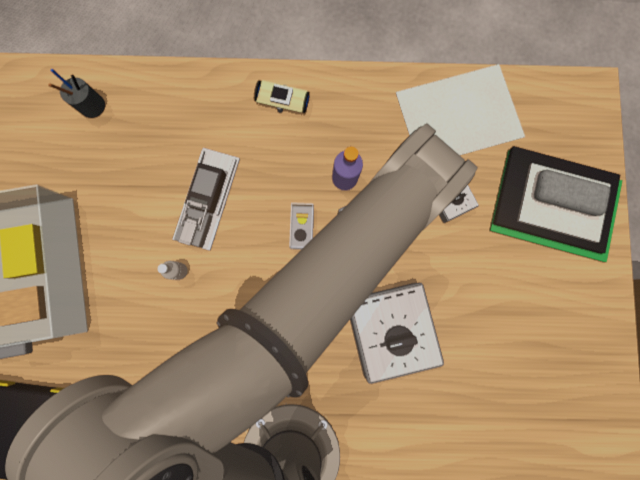

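View pics/s11c.png

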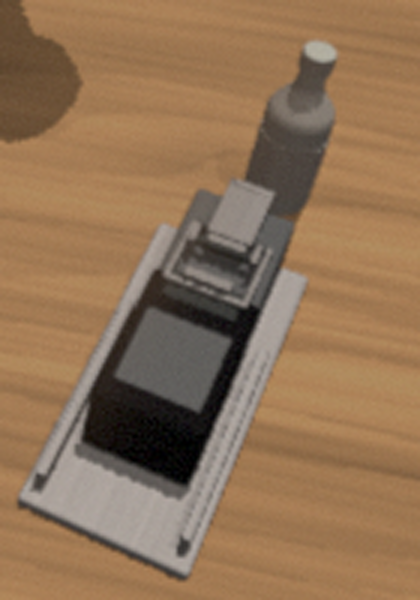

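The dial is on tick 4, the lever is flat with the bail hooked, and the flask, glue bottle and tub stand where they did. Handing in.

```bash
python3 -c "
from station import bot; print(bot.finish_job())"
```

```text
the job is handed in; nothing more can be done
None
```

The battery pack is clamped and the charger dial is set to the fourth click. I handed the job in at about 19.5 s of the 72 s allowed.

- **Latch:** I pushed the bail over its pins with the shut fingers and it dropped behind the keeper. I then pressed the lever along its arc until it was flat; the press showed about 35 N at the end, with the tips at 64 mm. The last pictures show the lever flat, the bail on the keeper and the pack drawn in. I judged the pack's position only from those pictures; I did not measure that it is within 1 mm of home.
- **Dial:** I worked on the middle-sized charger, whose dial started on click 2. I turned it anticlockwise to the end stop, where the torque jumped to about -1.1 N m. From there I turned it 119 degrees clockwise and let go. The last close picture shows the pointer on the fourth tick after the long one.
- **Bystanders:** The flask, glue bottle and tub are at the same pixels in the top view as at the start, and the arm ended clear of everything.
- **Measurements that disagreed:**
  - The charger's top edges measured about 131 x 119 mm instead of 140 x 130, probably because of its bevelled edges. The choice of charger did not depend on it.
  - The cradle's centre line was about 4 mm off between the top and wrist cameras. I used the wrist camera's value.

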